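# Thread the support rod of a bottle mount and hold it for fixing

### The arm

A 6-joint arm with a two-finger parallel gripper is mounted at the origin on the work surface. World frame = base frame: x ahead of the robot, y to its left, z up, the work surface at z = 0. Lengths are in mm, angles in rad, forces in N, time in s.
With the tool pointing down it reaches from about 350 to 875 mm from the base axis. Payload 4.2 kg.
Tool frame: the origin (TCP) lies at the very end of the fingers, on their centre line; the grasp point (between the pads) lies 19 mm behind it (arm.tcp_to_grasp is the x of the grasp point in the tool frame, in mm); x points along the fingers, z is the direction in which the jaws open and shut, and the axes are right-handed (so a half turn about x gives the same grasp; the last joint's range is limited). The gripper opens to 85 mm and grips with 20 to 120 N. Pads are 22 mm wide; open, the fingers measure 114 mm over their backs; the gripper's body (76 mm by 85 mm) begins 54 mm behind the grasp point. The pads swing forward as they close: fully open they stand 13 mm farther back than shut.
Start: joints at [1.525, 0.385, 0.008, 0, -1.194, -0.259], TCP at [187.532, 596.18, 231.312] pointing down, gripper open.
Joint ranges: [-3.14, 3.14], [-1.21, 2.06], [-1.07, 1.41], [-3.16, 2.05], [-2.99, -0.16], [-3.1, 3.1]. Speed limits (rad/s): [2.79, 2.79, 3.14, 3.14, 3.14, 3.14].

### API

Orientations are given as a unit quaternion [x, y, z, w].
In Python, from bench import status, get_image, job, arm gives the robot as it stands.
- The arm moves only by the tool apply_moves, never from a script. Its argument "targets" is text: rows parted by semicolons, each of 5 numbers parted by spaces: the shift along the tool's x, y, z in mm, then the turn about the tool's x in degrees, then the gripper's target within -1 to 1 (shut at 1, half-way at 0, fully open at -1). In form: dx dy dz spin hand; .... A call has 1 to 10 rows; each row is the pose to reach, as a shift and turn from the pose commanded when the call began, along the tool's axes at that moment; what a row does not reach only later rows make up. A row lasts 1/12 s, in which the tool goes at most 41.7 mm and 7.16 degrees, less where a joint would pass 70% of its speed; a pose out of reach is approached as far as the arm can. A call with a gripper value outside its range is refused whole. The fingers move at their own pace and stop on an object; the grip force is fixed at half the most. Time passes only in rows, so rows that repeat a pose let the fingers close. It gives the time, the measured TCP pose, the force and the opening at its end, in the units of the state.
- status.read_state(): the state, without advancing time (a new reading comes with each control period).
- get_image(name): name is "scene" or "top" or "wrist"; returns a dict with "img" (480x640x3 uint8, red, green, blue), "mtx" (3x3 intrinsics, pixels), "world_from_camera" (4x4, takes a point from camera to world coordinates). Camera axes: x right, y down, z forward; pixel columns grow to the right and rows downward; lengths in mm; the calibration is good to about 2 mm. A picture is of the moment at which its call begins. There is no depth.
- job.job_done(): hands the job in, once; it reports no verdict.
The state is a dict: "clock": time; "joints": joint angles; "joint_vel": joint speeds; "joint_efforts": joint torques, N m; "position": TCP position; "ee_rot": TCP orientation; "contact_force": force on the tool from outside, world axes, zero at the start; "wrist_torque": the same for the moment, N m; "gripper_width": finger opening in mm.
Only numpy, scipy, OpenCV 4.12 (cv2) and the standard library are available. Lean on these libraries where they do the work, as an engineer would, in place of code of your own. Each camera call takes 0.05 s, during which the arm holds its last target.

### The job

Take the long rod out of the wooden stand by its black grip and thread it from above down through the upper and then the lower brass bushing of the aluminium bottle mount. Finish while still holding the rod upright and still in both bushings, with its foot about midway in the gap between the lower bushing and the base plate, so that a colleague can tighten the set screws: do not let go of it, and do not rest or wedge it. Leave the short rod in its stand, and leave the two flasks and the dish where they are.

Things in the scene. Friction and masses are not known exactly. Their poses are not given: they have to be found in the camera images.
- long_rod_grip (a point): Centre of the black grip of the long rod: straight steel, 12 mm in diameter, 180 mm long in all, about 0.15 kg, upright at the start in either hole of the stand. Its top 65 mm is a round plastic grip 20 mm in diameter; this point is half-way up it, 147.5 mm above the foot, 32.5 mm below the top. z points up along the rod.
- long_rod_foot (a point): Centre of the lower end of the long rod. The last 5 mm taper from 12 mm to 8.4 mm diameter. z points up along the rod.
- short_rod_grip (a point): Centre of the grip of the short rod, which stands in the other hole of the stand: same make, 130 mm long in all, its top 65 mm the same 20 mm black grip; this point is 97.5 mm above its foot. To be left in the stand.
- stand: Fixed light wooden block 70 (x) x 140 (y) x 55 (z) mm, origin at the centre of its underside on the table. Two upright blind holes of 13.5 mm diameter, 45 mm deep (floor 10 mm above the table), at y = -40 and y = +40 mm, x = 0.
- mount: Fixed aluminium bottle mount, z up; origin on the table, on the common upright axis of its two brass bushings. Base plate x -50 to +90, y -60 to +60, top at z = 10 mm. A post at x = 62 mm (22 x 34 mm, top z = 124 mm) carries two arms that run to -x with the bushings, one above the other.
- upper_bushing (a point): Centre of the top mouth of the upper bushing: a brass block 34 x 34 mm, from z = 105 to 120 mm above the table, with an upright through hole 15 mm in diameter; a steel set screw sticks out of its -y side to y = -27 mm. This point is at z = 120 mm. Axes as the mount's.
- lower_bushing (a point): Centre of the top mouth of the lower bushing, the same block and hole straight below, from z = 55 to 70 mm; this point is at z = 70 mm. The gap below it, down to the base plate, is 45 mm. Axes as the mount's.
- flask_a_mid (a point): Centre of a clear glass flask lying on its flat side, 175 x 72 x 40 mm, on the far left of the work. To be left alone.
- flask_b_mid (a point): Centre of the same kind of flask, lying on the far right of the work. To be left alone.
- dish: White ceramic dish, 90 mm across and 30 mm high, far centre; origin at the centre of its underside. To be left alone.
There are look-alikes about, which are no part of the job. What is shaped like the part that bears long_rod_grip but red is not meant.

How it is judged (in metres and radians):
On the way, in this order (a step that is already met when the one before it is completed fails the run):
1. the long rod is lifted out of the stand by the gripper (height (world z) of long_rod_foot above 0.065 m and contact force between the fingers and long_rod above 1 N), for 0.1 s.
2. its foot has passed down through the upper bushing and stands over the lower one (horizontal distance between long_rod_foot and upper_bushing below 0.005 m and z of long_rod_foot in the frame of mount between 0.06 and 0.103 m), for 0.1 s.
At the end, for the whole second after the job is handed in: Long rod held (over 1 N), still, upright within 0.07 rad, through both bushings: foot within 4 mm of their axis, at least 6 mm below the lower bushing and 6 mm above the base plate, under 12 N on the mount; short rod, flasks and dish within 20 mm of their starts (horizontal distance between long_rod_foot and lower_bushing below 0.004 m and angle between the z axis of long_rod_foot and the z axis of mount, either way round below 0.07 rad and z of long_rod_foot in the frame of mount between 0.016 and 0.049 m and contact force between the fingers and long_rod above 1 N and contact force between long_rod and mount below 12 N and linear speed of long_rod below 0.02 m/s and distance of each of short_rod_grip, flask_a_mid, flask_b_mid, dish from where it was at the start of the episode below 0.02 m); the arm keeps its last pose, push and grip.
It fails at once if the short rod is pulled out or knocked over (distance of short_rod_grip from where it was at the start of the episode above 0.03 m).
It fails at once if a flask is disturbed (distance of any of flask_a_mid, flask_b_mid from where it was at the start of the episode above 0.03 m).
It fails at once if the dish is disturbed (distance of dish from where it was at the start of the episode above 0.03 m).
It also fails if it takes over 48 s, if anything falls off the work surface, if the arm or the gripper's body presses on something with over 40 N, if the wrist force passes 120 N, or if a joint passes its speed limit or range.

## Working session

There is one attempt and no reset: what is moved stays moved. The work goes in short steps, Python scripts to look and compute and a tool call to move; the robot and the scene stay as the last step left them, time stands still between calls to the robot, and variables do not carry over. Pictures are saved under pics/ and viewed, and the job is handed in when it is done.

Besides the shell and the picture viewer there is one more tool, called after "Request:" in YAML: its name, and indented under it one key for each argument. apply_moves: Moves the arm, as the interface text tells. Its arguments: {"type":"object","properties":{"targets":{"type":"string"}},"required":["targets"]}

```bash
mkdir -p pics; ls
cat > h.py <<'E'
import numpy as np, cv2
from bench import status, get_image, job, arm
from scipy.spatial.transform import Rotation as R
def snap(n,f):
    d=get_image(n); cv2.imwrite(f'pics/{f}.png',d['img'][:,:,::-1]); np.savez(f'pics/{f}.npz',**d); return d
def ray(d,u,v):
    T=d['world_from_camera']; r=np.linalg.inv(d['mtx'])@[u,v,1]; return T[:3,3],T[:3,:3]@r
def onz(d,u,v,z):
    o,r=ray(d,u,v); return o+r*(z-o[2])/r[2]
def proj(d,p):
    T=np.linalg.inv(d['world_from_camera']); c=T[:3,:3]@np.array(p)+T[:3,3]; q=d['mtx']@c; return q[:2]/q[2]
def tri(*l):
    A=np.zeros((3,3));b=np.zeros(3)
    for d,u,v in l:
        o,r=ray(d,u,v); r=r/np.linalg.norm(r); P=np.eye(3)-np.outer(r,r); A+=P;b+=P@o
    return np.linalg.solve(A,b)
E
python3 - <<'E'
from h import *
print(status.read_state())
for n in ['scene','top','wrist']:
    d=snap(n,n+'0'); print(n,d['world_from_camera'].round(3).tolist(),d['mtx'].round(1).tolist())
E
```

```text
pics
{'clock': 0.0, 'joints': array([ 1.52463453e+00,  3.85558647e-01,  6.60351117e-03, -5.13785090e-04,
       -1.19401784e+00, -2.58626387e-01]), 'joint_vel': array([-7.53824812e-04, -4.91355349e-04, -1.18320590e-03,  1.45107229e-03,
        1.00783025e-05,  1.26090995e-03]), 'joint_efforts': array([ 1.05952201e-04, -3.92287123e+01,  1.88399506e+01,  4.18619201e+00,
       -4.74025263e-03, -1.14855283e-06]), 'position': array([187.34295748, 595.6309437 , 230.20941124]), 'ee_rot': array([-0.56953222, -0.41775574,  0.57076175, -0.41874123]), 'contact_force': array([-0.09848   , -0.89239416,  1.89558992]), 'wrist_torque': array([ 0.05052262,  0.02547685, -0.01722368]), 'gripper_width': 85.79783580571171}
scene [[0.32, 0.81, -0.492, 1049.65], [0.947, -0.27, 0.172, -147.008], [0.007, -0.521, -0.853, 851.227], [0.0, 0.0, 0.0, 1.0]] [[507.4, 0.0, 316.3], [0.0, 507.4, 239.4], [0.0, 0.0, 1.0]]
top [[-0.014, -0.98, 0.196, 427.222], [-1.0, 0.015, 0.003, 20.594], [-0.006, -0.196, -0.981, 955.313], [0.0, 0.0, 0.0, 1.0]] [[490.7, 0.0, 313.3], [0.0, 490.7, 237.5], [0.0, 0.0, 1.0]]
wrist [[-0.3, -0.905, -0.3, 263.663], [-0.954, 0.285, 0.093, 571.296], [0.001, 0.314, -0.949, 373.087], [0.0, 0.0, 0.0, 1.0]] [[370.7, 0.0, 315.9], [0.0, 370.7, 244.7], [0.0, 0.0, 1.0]]
```

View pics/scene0.png

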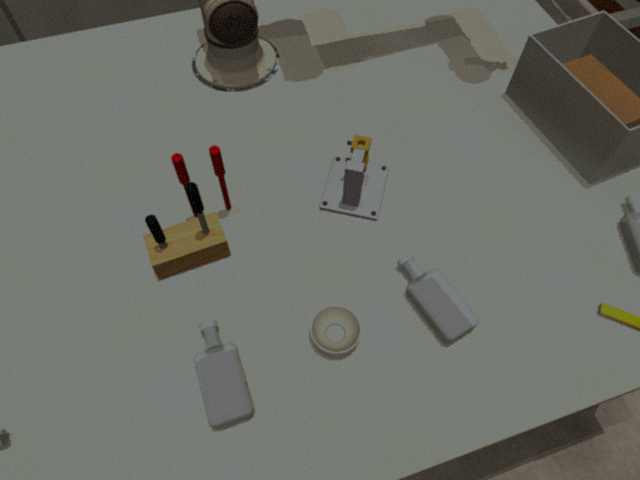

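View pics/top0.png

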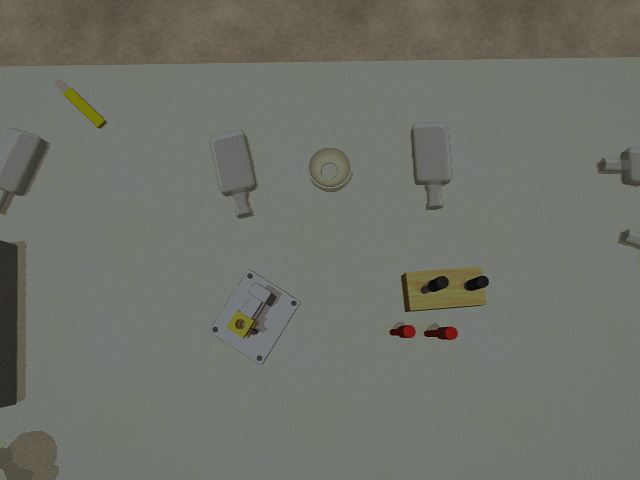

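View pics/wrist0.png

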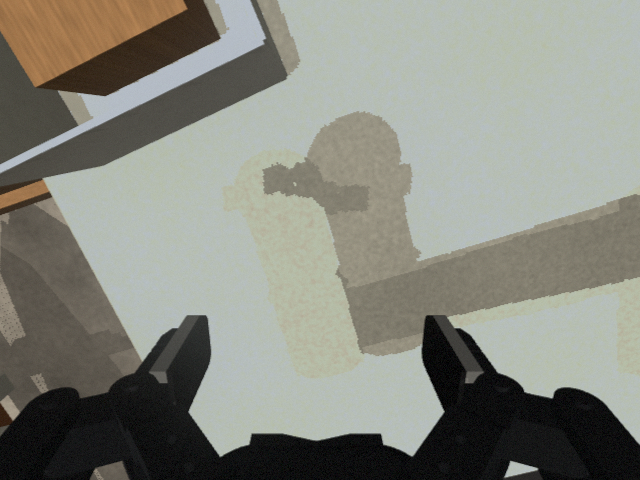

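Run:
```python
import cv2,numpy as np
s=cv2.imread('pics/scene0.png');t=cv2.imread('pics/top0.png')
f=lambda i,x,y,w,h,k:cv2.resize(i[y:y+h,x:x+w],None,fx=k,fy=k,interpolation=cv2.INTER_CUBIC)
cv2.imwrite('pics/c1.png',np.hstack([f(s,130,140,110,140,3.6),f(t,380,250,115,145,3.6)[:504]]) if 0 else f(s,130,140,110,140,4))
cv2.imwrite('pics/c2.png',f(t,375,250,130,110,5))
cv2.imwrite('pics/c3.png',f(t,205,260,110,110,5))
cv2.imwrite('pics/c4.png',f(s,310,125,90,100,6))
```

```text
(no output)
```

View pics/c1.png

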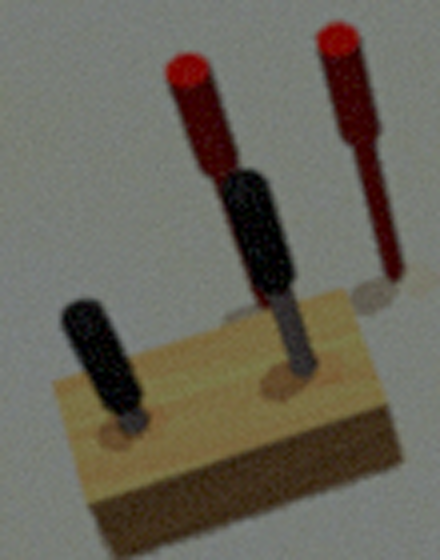

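View pics/c2.png

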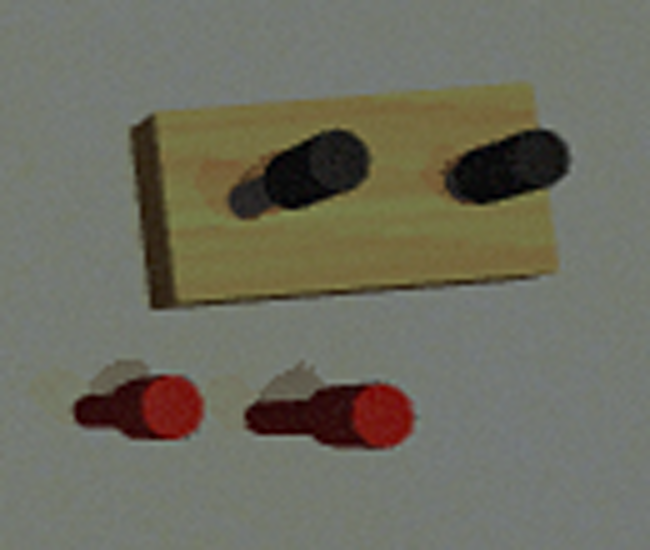

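View pics/c3.png

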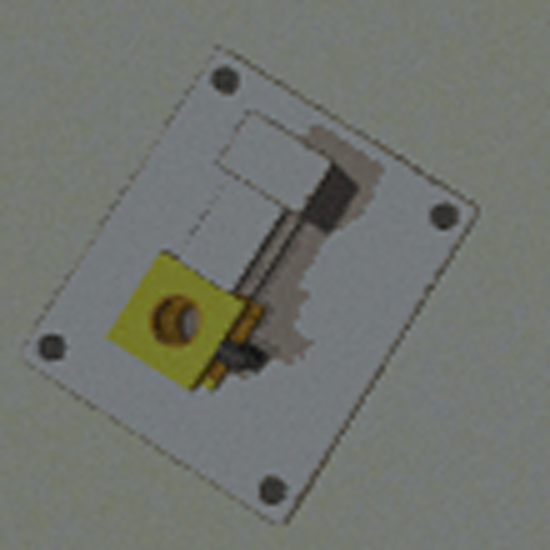

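View pics/c4.png

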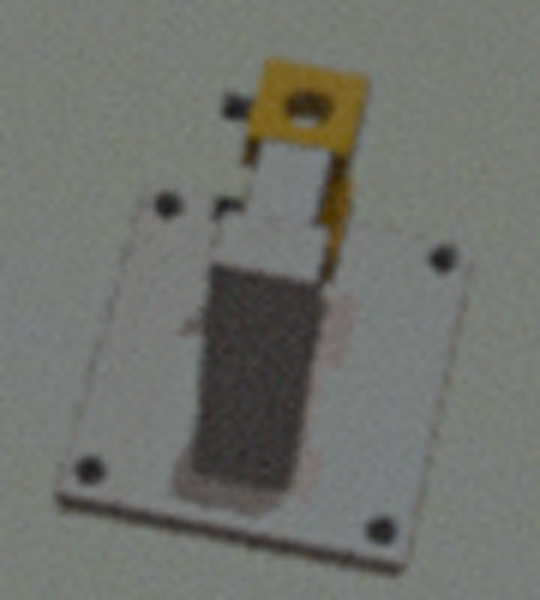

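```bash
cat >> h.py <<'E'
def ld(f): return dict(np.load(f'pics/{f}.npz'))
E
python3 - <<'E'
from h import *
s,t=ld('scene0'),ld('top0')
c=lambda u,v,k,x,y:((u+.5)/k-.5+x,(v+.5)/k-.5+y)
T={'long':c(338,160,5,375,250),'short':c(541,158,5,375,250),'bush':c(176,320,5,205,260)}
S={'long':c(245,187,4,130,140),'short':c(81,314,4,130,140),'bush':c(308,106,6,310,125)}
Z={'long':190,'short':140,'bush':120}
for k in T: print(k,onz(t,*T[k],Z[k]).round(1),onz(s,*S[k],Z[k]).round(1),tri((t,*T[k]),(s,*S[k])).round(1))
# rod/stand entry
print('hole long',onz(t,*c(247,203,5,375,250),55).round(1),onz(s,*c(304,364,4,130,140),55).round(1))
for p in [(173,407),(382,416)]: print('red',[onz(t,*c(*p,5,375,250),z).round(1) for z in (130,180)])
print('reds tri',tri((t,*c(173,407,5,375,250)),(s,*c(338,42,4,130,140))).round(1),tri((t,*c(382,416,5,375,250)),(s,*c(189,71,4,130,140))).round(1))
# mount yaw from baseplate corners z=10
q=[onz(t,*c(*p,5,205,260),10) for p in [(218,47),(479,210),(287,523),(25,352)]]
print(np.round(q,1)); q=np.array(q)[:,:2]
print('x dir',np.degrees(np.arctan2(*( (q[0]-q[3])[::-1]))),np.degrees(np.arctan2(*( (q[1]-q[2])[::-1]))))
ax=(q[0]+q[1]-q[2]-q[3]);ax/=np.linalg.norm(ax);print('origin',q.mean(0)-20*ax)
q=[onz(t,*c(*p,5,375,250),55) for p in [(155,112),(531,82),(557,270),(177,304)]];print(np.round(q,1),np.mean(q,0))
st=status.read_state();print(R.from_quat(st['ee_rot']).as_matrix().round(3), arm.tcp_to_grasp)
E
```

```text
long [ 507.1 -176.8  190. ] [ 508.  -174.9  190. ] [ 507.3 -175.8  189.6]
short [ 511.9 -257.   140. ] [ 511.4 -255.5  140. ] [ 511.9 -256.   141.1]
bush [448.9 149.  120. ] [448.7 151.4 120. ] [449.2 149.9 120.9]
hole long [ 505.9 -177.3   55. ] [ 507.6 -175.    55. ]
red [array([ 432.6, -132.5,  130. ]), array([ 432.2, -123.2,  180. ])]
red [array([ 428.6, -201.1,  130. ]), array([ 428.6, -187.7,  180. ])]
reds tri [ 432.5 -122.5  178. ] [ 428.8 -186.9  178.5]
[[556.  151.2  10. ]
 [491.6  50.4  10. ]
 [376.4 123.3  10. ]
 [440.7 223.   10. ]]
x dir -31.931949390599375 -32.310769012703105
origin [449.24404111 147.59714104]
[[ 539.9 -145.4   55. ]
 [ 548.9 -284.6   55. ]
 [ 479.9 -288.4   55. ]
 [ 469.7 -149.8   55. ]] [ 509.59629518 -217.05303623   55.        ]
[[-0.     0.954 -0.3  ]
 [-0.002 -0.3   -0.954]
 [-1.     0.     0.002]] -18.700000000000003
```

Candidates in the scene view are the black tall grip (192,190), black short grip (152,222), red (180,160) and red (217,152). The close crop shows the tall black one, in the hole nearer the mount, is the long rod. It stands at about (507,-176). I'm moving above it now.

Request:
apply_moves:
  targets: "0 25 29 0 0; 0 50 58 0 0; 0 75 87 0 0; 0 100 116 0 0; 0 125 145 0 0; 0 150 174 0 0; 0 175 203 0 0; 0 200 232 0 0; 0 225 261 0 0; 0 250 290 0 0"

```text
clock: 0.98
position: [339.1, 242.6, 231.3]
ee_rot: [0.57, 0.419, -0.57, 0.418]
contact_force: [0.9, -0.2, -0.4]
gripper_width: 42.5
```

Request:
apply_moves:
  targets: "0 25 29 0 0; 0 50 58 0 0; 0 75 87 0 0; 0 100 116 0 0; 0 125 145 0 0; 0 150 174 0 0; 0 175 203 0 0; 0 200 232 0 0; 0 225 261 0 0; 0 250 290 0 0"

```text
clock: 1.82
position: [490.6, -109.1, 231.2]
ee_rot: [0.57, 0.418, -0.57, 0.418]
contact_force: [1.3, 0.4, 0.1]
gripper_width: 43.0
```

Run:
```python
from h import *
st=status.read_state();print(st)
d=snap('wrist','w1'); print(proj(d,[507.3,-175.8,190]),proj(d,[511.9,-256,140]))
```

```text
{'clock': 1.8167, 'joints': array([ 1.04529578e-01,  1.76038635e-01, -2.85460811e-01, -1.99338722e-04,
       -1.10935343e+00,  1.16123278e+00]), 'joint_vel': array([-0.9446328 ,  0.45970288,  0.57034769,  0.00164428, -0.10288341,
        0.94003453]), 'joint_efforts': array([  2.09743805, -30.39968491,  16.39089704,   3.95819396,
        -0.03479525,  -0.6004383 ]), 'position': array([ 490.64073998, -109.14950085,  231.2172275 ]), 'ee_rot': array([ 0.5701922 ,  0.41827199, -0.57016311,  0.41814283]), 'contact_force': array([1.31724999, 0.44013378, 0.05264049]), 'wrist_torque': array([ 0.05962321, -0.05901745,  0.00056901]), 'gripper_width': 43.00104657066248}
[430.01137998 213.33939731] [533.4600696  148.83925654]
```

View pics/w1.png

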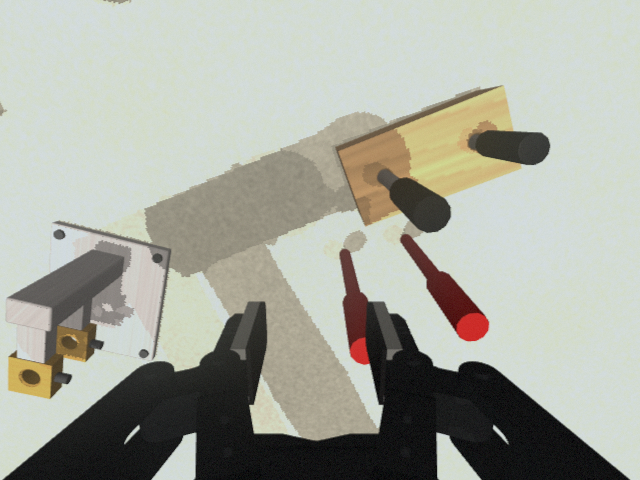

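Run:
```python
from h import *
d=ld('w1'); print(onz(d,432.5,212,190),onz(d,31,377.5,120),onz(d,70,341.5,70), d['world_from_camera'][:3,3])
i=d['img'][:,:,::-1]
cv2.imwrite('pics/w1c.png',np.hstack([cv2.resize(i[130:260,360:490],None,fx=3,fy=3),cv2.resize(i[300:430,0:130],None,fx=3,fy=3)]))
st=status.read_state();p=st['position'];M=R.from_quat(st['ee_rot']).as_matrix();print(st['clock'],p,M.round(3).tolist(),M.T@(np.array([507.3,-175.8,138.5])-p))
```

```text
[ 507.60620162 -177.15006345  190.        ] [447.17221514 148.80670134 120.        ] [448.44991186 147.58651286  70.        ] [ 566.83651422 -133.84989235  373.9428536 ]
1.8667 [ 492.951062   -113.64480076  230.85144626] [[0.0, 0.953, -0.304], [-0.002, -0.304, -0.953], [-1.0, 0.001, 0.002]] [92.50438652 32.49401322 54.63540994]
```

View pics/w1c.png

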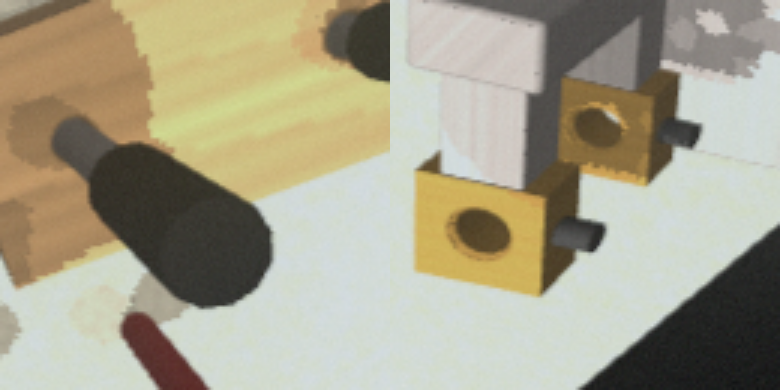

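Request:
apply_moves:
  targets: "0 0 0 0 0; 0 0 0 0 0"

```text
clock: 2.03
position: [490.0, -107.8, 230.7]
ee_rot: [-0.57, -0.418, 0.571, -0.417]
contact_force: [0.3, -0.0, 0.0]
gripper_width: 42.6
```

Run:
```python
from h import *
st=status.read_state();p=st['position'];M=R.from_quat(st['ee_rot']).as_matrix();print(st['clock'],p,M.T@(np.array([507.5,-176.3,138.5])-p))
```

```text
2.0333 [ 490.02258087 -107.79087236  230.65737852] [92.11500594 37.49957089 60.00459174]
```

Request:
apply_moves:
  targets: "0 18 30 0 0; 0 37.5 60 0 0; 0 37.5 60 0 0; 0 37.5 60 0 0"

```text
clock: 2.37
position: [508.0, -175.4, 231.0]
ee_rot: [-0.57, -0.418, 0.57, -0.418]
contact_force: [-0.1, 0.3, -0.0]
gripper_width: 42.6
```

Run:
```python
from h import *
st=status.read_state();p=st['position'];M=R.from_quat(st['ee_rot']).as_matrix();print(st['clock'],p,M.T@(np.array([507.5,-176.3,138.5])-p))
d=snap('wrist','w2');print(proj(d,[507.5,-176.3,190]))
```

```text
2.3667 [ 508.00887193 -175.42577784  230.99238053] [92.49238457 -0.15264591  0.99958397]
[316.67826554 278.80613499]
```

View pics/w2.png

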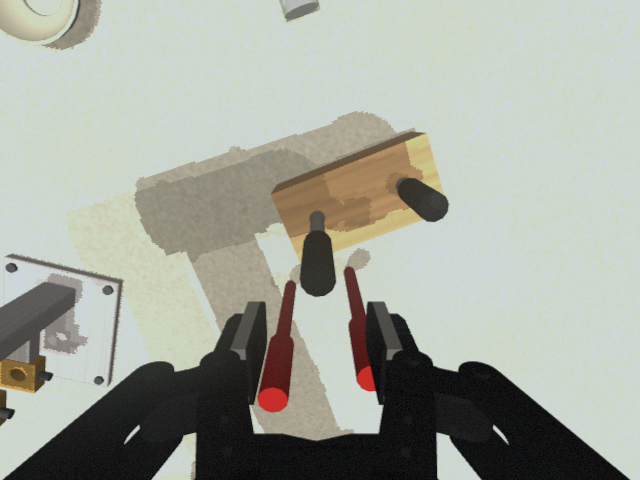

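Request:
apply_moves:
  targets: "30 0 0.5 0 0; 60 0 0.5 0 0; 82 0 0.5 0 0; 92.5 0 0.5 0 0; 92.5 0 0.5 0 0; 92.5 0 0.5 0 0.4; 92.5 0 0.5 0 1; 92.5 0 0.5 0 1; 92.5 0 0.5 0 1; 92.5 0 0.5 0 1"

```text
clock: 3.25
position: [509.3, -176.2, 140.7]
ee_rot: [0.571, 0.417, -0.569, 0.419]
contact_force: [0.2, 1.2, 5.6]
gripper_width: 19.0
```

Request:
apply_moves:
  targets: "0 0 0 0 1; 0 0 0 0 1; 0 0 0 0 1; 0 0 0 0 1"

```text
clock: 3.58
position: [509.4, -176.3, 140.7]
ee_rot: [0.571, 0.417, -0.569, 0.419]
contact_force: [-0.5, 1.3, 5.9]
gripper_width: 18.4
```

Run:
```python
from h import *
st=status.read_state();print(st['clock'],st['position'],st['contact_force'],st['wrist_torque'],st['gripper_width'])
d=snap('wrist','w3')
```

```text
3.5833 [ 509.36785815 -176.28701744  140.66172321] [-0.53199028  1.28588714  5.85703841] [ 0.53297834  0.09781174 -0.01967373] 18.385856232082435
```

View pics/w3.png

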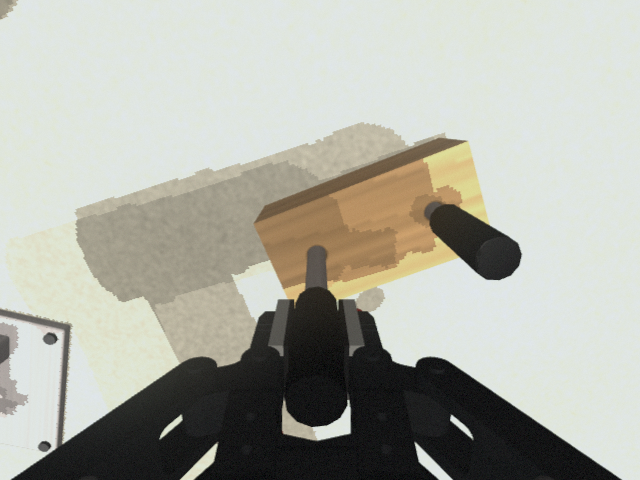

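Request:
apply_moves:
  targets: "-8 0 0 0 1; -20 0 0 0 1; -35 0 0 0 1; -55 0 0 0 1; -80 0 0 0 1; -105 0 0 0 1; -130 0 0 0 1; -145 0 0 0 1; -150 0 0 0 1; -150 0 0 0 1"

```text
clock: 4.47
position: [508.1, -176.1, 289.9]
ee_rot: [0.571, 0.418, -0.57, 0.419]
contact_force: [0.0, -0.2, -3.1]
gripper_width: 18.4
```

Request:
apply_moves:
  targets: "0 0 0 0 1; 0 0 0 0 1; 0 0 0 0 1"

```text
clock: 4.72
position: [507.3, -176.0, 287.2]
ee_rot: [-0.569, -0.419, 0.571, -0.417]
contact_force: [-1.0, -0.2, -1.6]
gripper_width: 18.5
```

Run:
```python
from h import *
st=status.read_state();print(st['clock'],st['position'],st['contact_force'],st['wrist_torque'],st['gripper_width'],st['joints'])
for n in ['wrist','scene','top']: snap(n,n[0]+'4')
p=st['position'];M=R.from_quat(st['ee_rot']).as_matrix();print(M.round(4).tolist(),M.T@(np.array([449,149.5,p[2]])-p))
```

```text
4.7167 [ 507.30455585 -175.98080499  287.15317231] [-0.99162165 -0.19962531 -1.61473688] [-0.01825827 -0.01926825  0.02685062] 18.502472527975645 [-3.19414105e-02  1.99961589e-01 -1.11680969e-01 -3.88539688e-04
 -1.26252799e+00  1.29792405e+00]
[[-0.0034, 0.9539, -0.3002], [0.0005, -0.3002, -0.9539], [-1.0, -0.0033, 0.0006]] [   0.35145377 -153.33283471 -292.96090854]
```

View pics/w4.png

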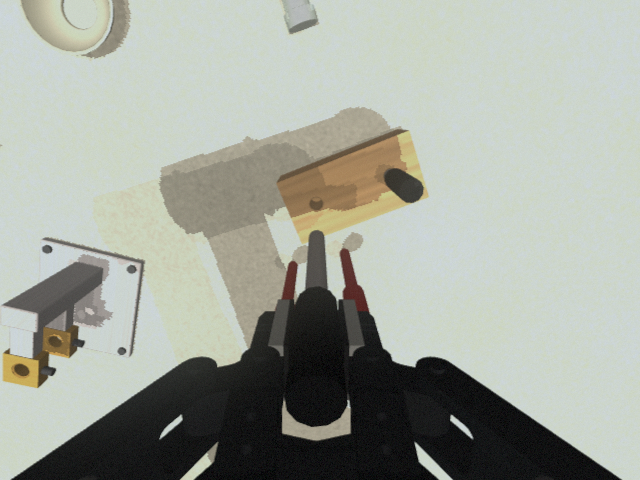

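View pics/s4.png

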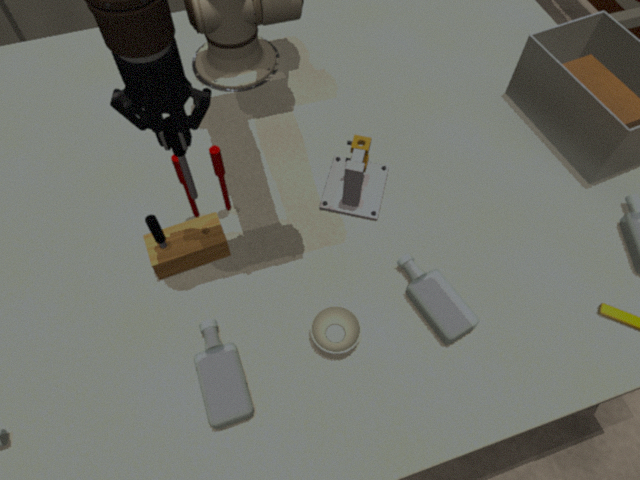

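Request:
apply_moves:
  targets: "0 -8 -15 0 1; 0 -24 -45 0 1; 0 -42 -80 0 1; 0 -60 -115 0 1; 0 -78 -150 0 1; 0 -96 -185 0 1; 0 -114 -220 0 1; 0 -132 -253 0 1; 0 -145 -278 0 1; 0 -153 -293 0 1"

```text
clock: 5.7
position: [449.3, 151.9, 288.7]
ee_rot: [0.57, 0.419, -0.569, 0.419]
contact_force: [0.2, -0.6, -2.2]
gripper_width: 18.2
```

Request:
apply_moves:
  targets: "0 0 0 0 1; 0 0 0 0 1; 0 0 0 0 1; 0 0 0 0 1; 0 0 0 0 1; 0 0 0 0 1"

```text
clock: 6.2
position: [450.2, 148.5, 288.8]
ee_rot: [-0.57, -0.418, 0.57, -0.418]
contact_force: [0.3, 1.0, -1.9]
gripper_width: 18.4
```

Run:
```python
from h import *
st=status.read_state();print(st['clock'],st['position'],st['contact_force'],st['wrist_torque'],st['gripper_width'])
for n in ['wrist','scene','top']: d=snap(n,n[0]+'5'); print(proj(d,[449,149.5,120]),proj(d,[449,149.5,156]))
p=st['position'];M=R.from_quat(st['ee_rot']).as_matrix();print(M.round(4).tolist())
s=cv2.imread('pics/s5.png');t=cv2.imread('pics/t5.png')
cv2.imwrite('pics/s5c.png',cv2.resize(s[80:210,300:430],None,fx=4.5,fy=4.5,interpolation=2));cv2.imwrite('pics/t5c.png',cv2.resize(t[240:370,180:320],None,fx=4.5,fy=4.5,interpolation=2))
```

```text
6.2 [450.19147337 148.46026057 288.8338436 ] [ 0.27139936  0.9973368  -1.89818834] [0.02096781 0.05820999 0.01059915] 18.404215758173457
[314.59001938 220.89637931] [314.4085174  232.68380024]
[360.07677504 142.60712669] [361.63648978 129.31371975]
[239.50645604 323.56926381] [236.05991826 323.02781213]
[[0.0, 0.9534, -0.3016], [-0.0, -0.3016, -0.9534], [-1.0, 0.0, 0.0]]
```

View pics/w5.png

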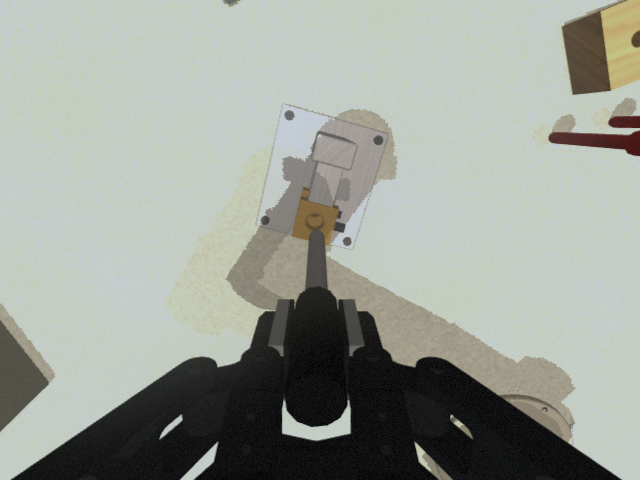

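View pics/s5c.png

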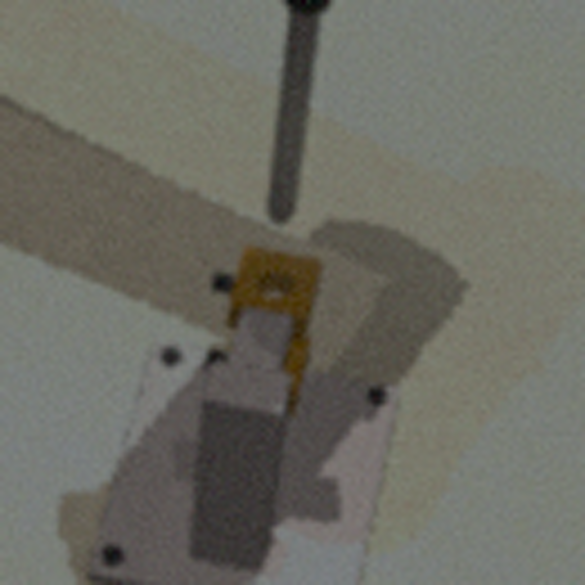

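View pics/t5c.png

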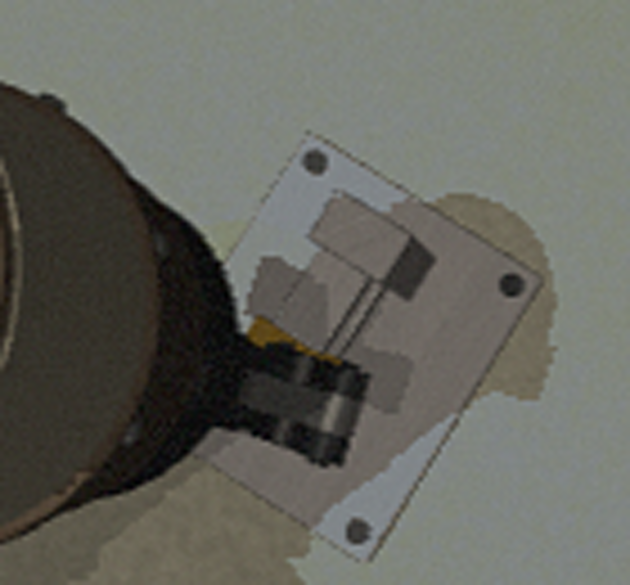

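Run:
```python
from h import *
i=cv2.imread('pics/w5.png')
cv2.imwrite('pics/w5c.png',cv2.resize(i[180:280,270:360],None,fx=6,fy=6,interpolation=2))
```

```text
(no output)
```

View pics/w5c.png

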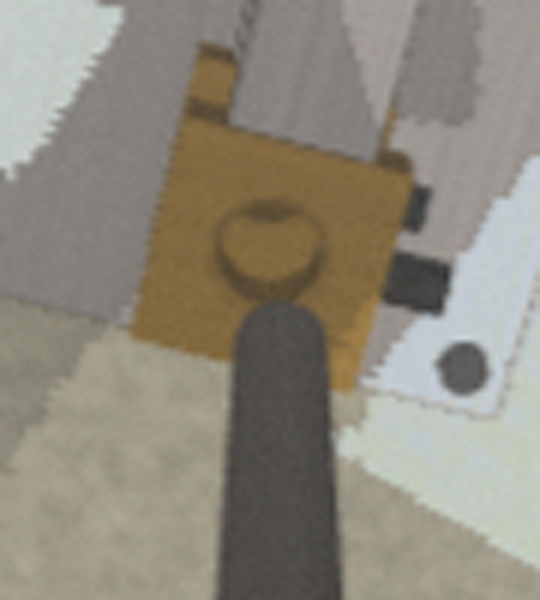

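Run:
```python
from h import *
d=ld('w5'); c=lambda u,v:((u+.5)/6-.5+270,(v+.5)/6-.5+180)
M=np.array([[0,.9534,-.3016],[0,-.3016,-.9534],[-1,0,0]])
h=onz(d,*c(270,252),120); e=onz(d,*c(280.5,300),158)
p=np.array([450.19,148.46,120])
print('hole',h,'edge',e); print('hole rel tcp (tool)',M.T@(h-p),'foot rel tcp',M.T@(e-p)-[0,4.2,0])
# rod axis: at crop row 580 midpoint
for v,l,r in [(360,232,330),(450,227,333),(580,218,342)]:
    o,ry=ray(d,*c((l+r)/2,v)); 
    # intersect with plane y_tool = +6 of rod
    n=M[:,1]; t=((p+6*n-o)@n)/(ry@n); q=o+ry*t; print(q[2], M.T@(q-p))
s=ld('s5'); cs=lambda u,v:((u+.5)/4.5-.5+300,(v+.5)/4.5-.5+80)
print(onz(s,*cs(275,283),120))
```

```text
hole [448.41571424 149.69144161 120.        ] edge [451.47979264 147.15449002 158.        ]
hole rel tcp (tool) [ 0.         -2.06300683 -0.63893185] foot rel tcp [-38.          -2.57656989   0.85567175]
197.2758553959229 [-77.2758554    5.99960472   0.88609366]
226.52142451934614 [-106.52142452    5.99960472    0.76555707]
258.73503724993077 [-138.73503725    5.99960472    0.75447354]
[449.1349305  150.77191626 120.        ]
```

Run:
```python
from h import *
s=ld('s5'); cs=lambda u,v:((u+.5)/4.5-.5+300,(v+.5)/4.5-.5+80)
M=np.array([[0,.9534,-.3016],[0,-.3016,-.9534],[-1,0,0]])
f=onz(s,*cs(281,222),158)-4.2*np.array([.95,-.31,0]); h=onz(s,*cs(275.5,283),120); print(f,h,M.T@(h-f))
```

```text
[446.12157683 151.02086769 158.        ] [449.20183226 150.97389133 120.        ] [38.          2.95088359 -0.88421778]
```

Request:
apply_moves:
  targets: "8 0.5 -0.6 0 1; 18 1 -1.2 0 1; 26 1 -1.2 0 1; 30 1 -1.2 0 1; 31 1 -1.2 0 1; 31 1 -1.2 0 1; 31 1 -1.2 0 1; 31 1 -1.2 0 1; 31 1 -1.2 0 1; 31 1 -1.2 0 1"

```text
clock: 7.18
position: [451.5, 150.3, 258.2]
ee_rot: [0.57, 0.418, -0.57, 0.418]
contact_force: [0.2, 0.3, -0.6]
gripper_width: 18.8
```

Run:
```python
from h import *
for k in range(3):
    st=status.read_state();print(st['clock'],st['position'],st['contact_force'],st['wrist_torque'],st['gripper_width'])
    d=snap(['wrist','scene','wrist'][k],'q6%d'%k)
i=cv2.imread('pics/q60.png');s=cv2.imread('pics/q61.png')
cv2.imwrite('pics/w6c.png',np.hstack([cv2.resize(i[190:290,270:360],None,fx=5,fy=5,interpolation=2),cv2.resize(s[90:170,325:397],None,fx=6.25,fy=6.25,interpolation=2)[:500]]))
```

```text
7.1833 [451.469834   150.26174362 258.1620323 ] [ 0.22649225  0.323924   -0.64320741] [-0.03900347 -0.01507342  0.00833989] 18.83196917456047
7.2333 [451.42410734 150.21276819 258.08676095] [ 1.20239796 -0.6598334  -1.87727976] [-0.00647817 -0.02294073 -0.00601661] 18.49825039549288
7.2833 [451.39691841 150.20661691 258.03814211] [-0.2573932  -0.29087974 -2.86815877] [ 0.01334979 -0.01908271 -0.08470325] 18.310587798323155
```

View pics/w6c.png

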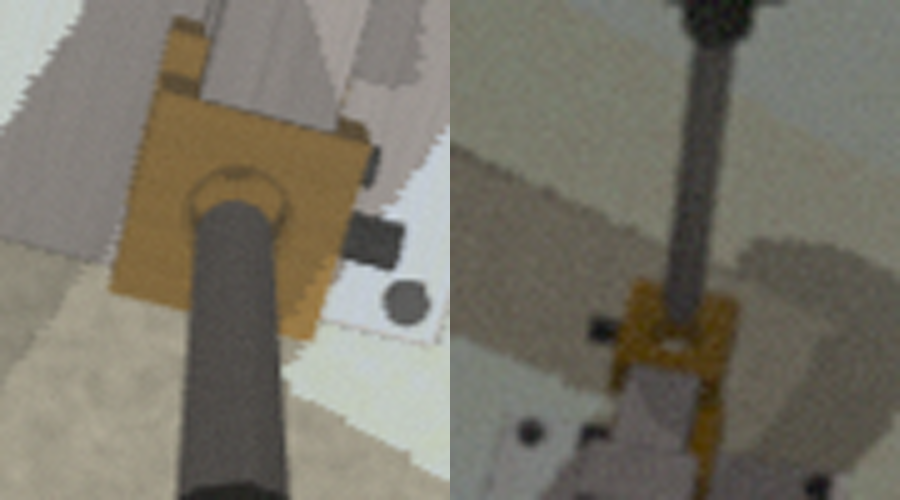

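Run:
```python
from h import *
d=ld('q60'); c=lambda u,v:((u+.5)/5-.5+270,(v+.5)/5-.5+190)
M=np.array([[0,.9534,-.3016],[0,-.3016,-.9534],[-1,0,0]])
z=258.1-130.7
f=onz(d,*c(234.5,200),z)-4.2*M[:,1]
h1=onz(d,*c(238,166),120)-7.5*M[:,1]; h2=onz(d,*c(238,166),120)
print(z,f,h1,M.T@(h1-f))
# bushing corners
q=np.mean([onz(d,*c(*k),120)for k in [(157,90),(372,150),(316,342),(108,291)]],0);print(q,M.T@(q-f))
s=ld('q61'); cs=lambda u,v:((u-450+.5)/6.25-.5+325,(v+.5)/6.25-.5+90)
q2=np.mean([onz(s,*cs(*k),120)for k in [(634,279),(739,295),(722,378),(612,361)]],0)
f2=onz(s,*cs(680,326),z)-4.2*np.array([.95,-.31,0]);print(q2,f2,M.T@(q2-f2))
for n in('t0','s0'):pass
```

```text
127.40000000000003 [448.80088216 150.16069887 127.4       ] [448.74781552 149.60864728 120.        ] [7.4        0.11590503 0.54233087]
[447.45190638 149.94045154 120.        ] [ 7.4        -1.21968691  0.6168349 ]
[448.12361475 151.44869227 120.        ] [449.83121799 150.94006994 127.4       ] [ 7.4        -1.78142942  0.0300926 ]
```

Request:
apply_moves:
  targets: "0 -0.4 0.5 0 1; 2 -0.4 0.5 0 1; 4 -0.4 0.5 0 1; 6 -0.4 0.5 0 1; 8 -0.4 0.5 0 1; 10 -0.4 0.5 0 1; 12 -0.4 0.5 0 1; 12 -0.4 0.5 0 1; 12 -0.4 0.5 0 1; 12 -0.4 0.5 0 1"

```text
clock: 8.17
position: [450.9, 149.8, 245.9]
ee_rot: [0.57, 0.418, -0.57, 0.418]
contact_force: [-0.4, -0.2, -1.7]
gripper_width: 18.4
```

Run:
```python
from h import *
for k in range(2):
    st=status.read_state();print(st['clock'],st['position'],st['contact_force'],st['wrist_torque'],st['gripper_width'])
    d=snap(['wrist','scene'][k],'q7%d'%k)
i=cv2.imread('pics/q70.png');s=cv2.imread('pics/q71.png')
cv2.imwrite('pics/w7c.png',np.hstack([cv2.resize(i[190:290,270:360],None,fx=5,fy=5,interpolation=2),cv2.resize(s[90:170,325:397],None,fx=6.25,fy=6.25,interpolation=2)[:500]]))
```

```text
8.1667 [450.87857847 149.83519603 245.88509301] [-0.44385969 -0.24190056 -1.71887681] [-0.04482248 -0.0466981   0.02362141] 18.441041897305126
8.2167 [450.89379589 149.81504909 245.93185038] [ 0.21244936  0.30287095 -1.79551629] [-0.02305713  0.01435059  0.00263981] 18.53633474885919
```

View pics/w7c.png

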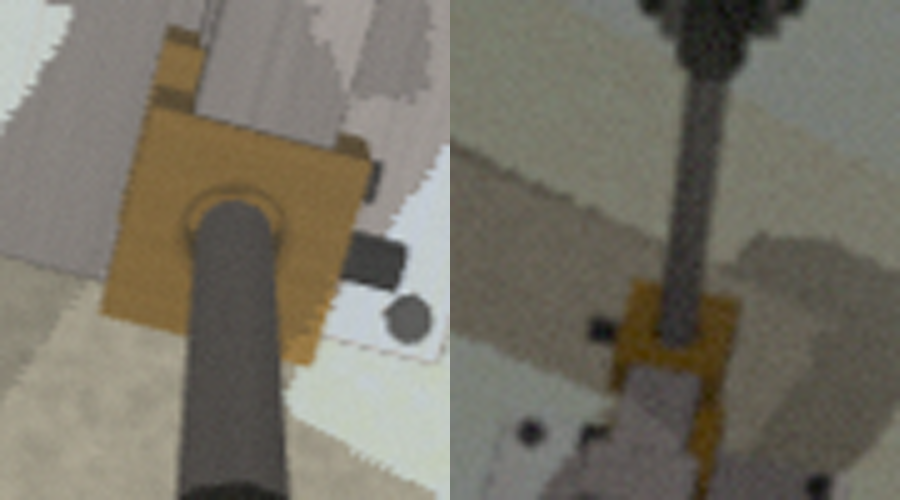

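Request:
apply_moves:
  targets: "2 0 -0.2 0 1; 4 0 -0.2 0 1; 6 0 -0.2 0 1; 8 0 -0.2 0 1; 10 0 -0.2 0 1; 12 0 -0.2 0 1; 14 0 -0.2 0 1; 16 0 -0.2 0 1; 17 0 -0.2 0 1; 17 0 -0.2 0 1"

```text
clock: 9.1
position: [450.7, 149.9, 228.5]
ee_rot: [-0.57, -0.418, 0.57, -0.418]
contact_force: [0.0, 0.9, -1.5]
gripper_width: 18.4
```

Run:
```python
from h import *
for k in range(2):
    st=status.read_state();print(st['clock'],st['position'],st['contact_force'],st['wrist_torque'],st['gripper_width'])
    d=snap(['wrist','scene'][k],'q8%d'%k)
i=cv2.imread('pics/q80.png');s=cv2.imread('pics/q81.png')
cv2.imwrite('pics/w8c.png',np.hstack([cv2.resize(i[190:290,270:360],None,fx=5,fy=5,interpolation=2),cv2.resize(s[90:170,325:397],None,fx=6.25,fy=6.25,interpolation=2)[:500]]))
```

```text
9.1 [450.73568473 149.90977986 228.50194135] [ 0.02865517  0.92186957 -1.47687441] [-0.03140935  0.0301619   0.0130421 ] 18.39535571933828
9.15 [450.83115966 149.9430572  228.7020773 ] [ 0.18425363 -0.48969418 -0.95942055] [-0.0252437   0.01794407 -0.02653477] 18.463327742573824
```

View pics/w8c.png

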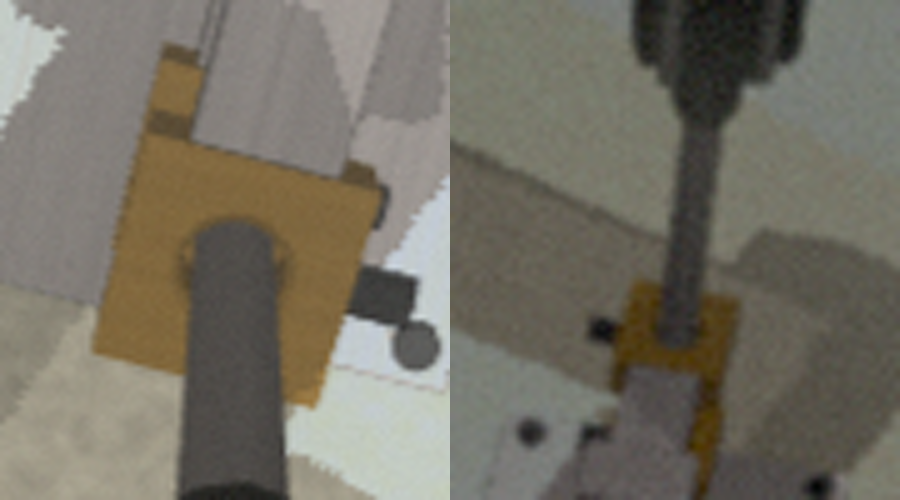

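Run:
```python
from h import *
i=cv2.imread('pics/w5.png'); g=cv2.convertScaleAbs(i[270:440,270:360],alpha=3)
cv2.imwrite('pics/w5d.png',cv2.resize(g,None,fx=3.5,fy=3.5,interpolation=2))
```

```text
(no output)
```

View pics/w5d.png

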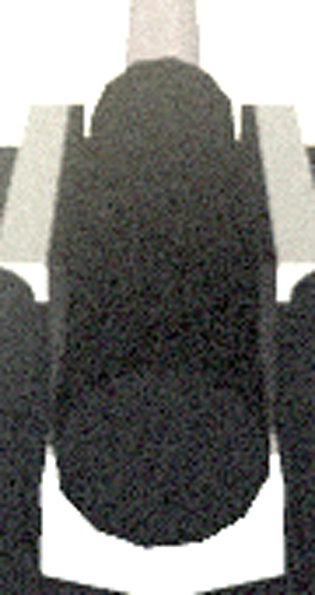

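Run:
```python
from h import *
d=ld('w5'); c=lambda u,v:((u+.5)/3.5-.5+270,(v+.5)/3.5-.5+270)
M=np.array([[0,.9534,-.3016],[0,-.3016,-.9534],[-1,0,0]]);p=np.array([450.19,148.46,288.83])
for dz in(-2,0,2):
  f=158.1+dz
  print(dz,(M.T@(onz(d,316.9,230,f)-p))[1]-4.2,(M.T@(onz(d,*c(165,57),f+115)-p))[1]-10,(M.T@(onz(d,*c(165,547),f+180)-p))[1]+10,(M.T@(onz(d,*c(165,365),f+180)-p))[1]-10)
```

```text
-2 -3.4560700590040305 -3.6676737670475257 -3.374855291221813 -3.3189126132797266
0 -2.8799435319500004 -2.748326415490438 -1.4167672407988956 -1.78096202764225
2 -2.303817004895916 -1.8289790639332413 0.5413208096240218 -0.24301144200476443
```

Run:
```python
from h import *
M=np.array([[0,.9534,-.3016],[0,-.3016,-.9534],[-1,0,0]])
def X(a,b,c,d):
    h=lambda p:np.array([*p,1.]); r=np.cross(np.cross(h(a),h(c)),np.cross(h(b),h(d))); return r[:2]/r[2]
c=lambda u,v:((u+.5)/5-.5+270,(v+.5)/5-.5+190)
for n,q,p in [('q60',[(157,90),(372,150),(316,342),(108,291)],[451.47,150.26]),('q70',[(146,108),(370,158),(311,366),(101,313)],[450.88,149.83]),('q80',[(148,133),(382,187),(317,408),(93,352)],[450.75,149.91])]:
    d=ld(n);x=X(*q);o=onz(d,*c(*x),120);t=M.T@(o-[*p,0]);print(n,x,o,'hole-rod dy',t[1]+3.2,'dz',t[2]-0.8)
d=ld('q80');i=d['img'][:,:,::-1]
cv2.imwrite('pics/w8d.png',cv2.resize(cv2.convertScaleAbs(i[210:275,285:350],alpha=1.8),None,fx=9,fy=9,interpolation=2))
```

```text
q60 [239.50581807 220.76393808] [447.28916684 149.79217358 120.        ] hole-rod dy -0.6449098905467103 dz 0.9069649934730812
q70 [229.68394453 238.85125873] [447.87540742 150.53009791 120.        ] hole-rod dy 0.12427190236261243 dz -0.5612882297860385
q80 [233.34374069 271.87295082] [447.90948151 149.91162273 120.        ] hole-rod dy 0.4913602514539557 dz 0.05515326530966347
```

View pics/w8d.png

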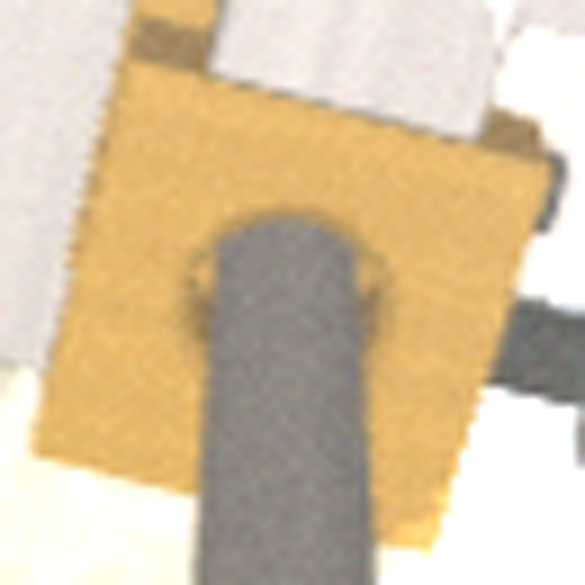

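Request:
apply_moves:
  targets: "2 0.3 0 0 1; 5 0.3 0 0 1; 8 0.3 0 0 1; 11 0.3 0 0 1; 14 0.3 0 0 1; 17 0.3 0 0 1; 20 0.3 0 0 1; 22 0.3 0 0 1; 23 0.3 0 0 1; 23 0.3 0 0 1"

```text
clock: 10.03
position: [451.0, 149.8, 205.5]
ee_rot: [-0.57, -0.418, 0.57, -0.418]
contact_force: [-0.3, 0.0, -2.3]
gripper_width: 18.5
```

Request:
apply_moves:
  targets: "2 0 0 0 1; 4 0 0 0 1; 6 0 0 0 1; 8 0 0 0 1; 10 0 0 0 1; 10 0 0 0 1"

```text
clock: 10.53
position: [450.9, 149.8, 195.3]
ee_rot: [-0.57, -0.418, 0.57, -0.418]
contact_force: [0.2, -0.2, -2.2]
gripper_width: 18.5
```

Run:
```python
from h import *
for k in range(2):
    st=status.read_state();print(st['clock'],st['position'],st['contact_force'],st['wrist_torque'],st['gripper_width'])
    d=snap(['wrist','scene'][k],'q9%d'%k)
i=cv2.imread('pics/q90.png');s=cv2.imread('pics/q91.png')
cv2.imwrite('pics/w9c.png',np.hstack([cv2.resize(i[190:290,270:360],None,fx=5,fy=5,interpolation=2),cv2.resize(s[90:170,325:397],None,fx=6.25,fy=6.25,interpolation=2)[:500]]))
```

```text
10.5333 [450.88035764 149.75671546 195.290459  ] [ 0.17225006 -0.21279988 -2.18707128] [-0.02267787 -0.00368918 -0.0022181 ] 18.50874644563896
10.5833 [451.01254428 149.79835717 195.54863132] [ 0.44885601  0.31210963 -1.00984191] [-0.01069152  0.03469175  0.03409827] 18.381077322823103
```

View pics/w9c.png

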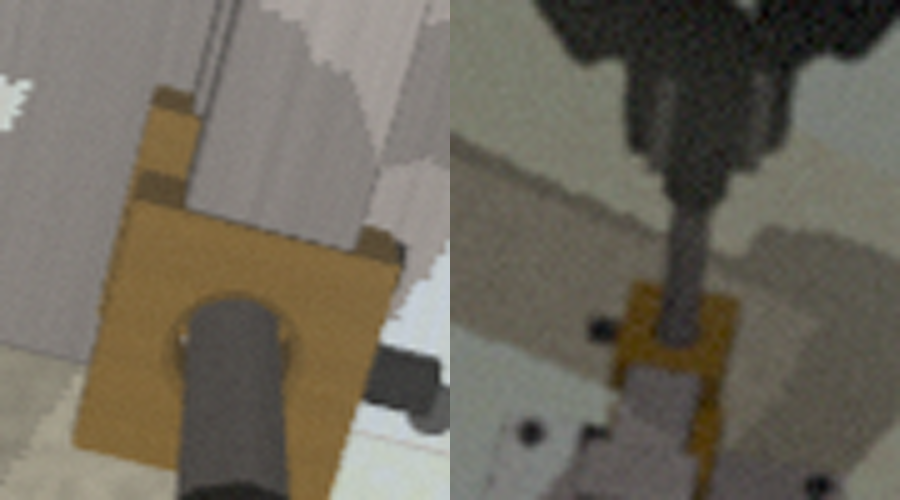

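No contact force and the foot is now in the lower bushing, so I'm continuing to the middle of the gap.

Request:
apply_moves:
  targets: "3 0 0 0 1; 6 0 0 0 1; 9 0 0 0 1; 12 0 0 0 1; 15 0 0 0 1; 18 0 0 0 1; 18 0 0 0 1"

```text
clock: 11.22
position: [450.7, 149.7, 177.0]
ee_rot: [-0.57, -0.418, 0.571, -0.418]
contact_force: [-0.5, 0.1, -1.4]
gripper_width: 18.5
```

Request:
apply_moves:
  targets: "3 0 0 0 1; 6 0 0 0 1; 9 0 0 0 1; 12 0 0 0 1; 13 0 0 0 1; 13 0 0 0 1; 13 0 0 0 1; 13 0 0 0 1; 13 0 0 0 1"

```text
clock: 11.97
position: [451.3, 150.0, 165.0]
ee_rot: [0.57, 0.418, -0.57, 0.418]
contact_force: [0.1, -0.4, -0.7]
gripper_width: 18.8
```

Run:
```python
from h import *
for k in range(3):
    st=status.read_state();print(st['clock'],st['position'],st['contact_force'],st['wrist_torque'],st['gripper_width'],R.from_quat(st['ee_rot']).as_matrix()[2].round(4))
    d=snap(['wrist','scene','top'][k],'qa%d'%k)
i=cv2.imread('pics/qa0.png');s=cv2.imread('pics/qa1.png')
cv2.imwrite('pics/wac.png',np.hstack([cv2.resize(i[220:320,270:360],None,fx=5,fy=5,interpolation=2),cv2.resize(s[110:190,325:397],None,fx=6.25,fy=6.25,interpolation=2)[:500]]))
```

```text
11.9667 [451.28411771 149.95856002 164.98908856] [ 0.07907799 -0.41153494 -0.73945461] [-0.02178753 -0.00277597  0.01464595] 18.82628155170584 [-1.e+00  3.e-04 -3.e-04]
12.0167 [451.24545458 149.9613446  164.981736  ] [ 0.51114022  0.11394547 -1.06396927] [-0.0483149  -0.0057719  -0.02981486] 18.37103845676952 [-1.e+00  2.e-04 -3.e-04]
12.0667 [451.24255257 149.98061914 164.97846155] [-0.07989191  0.5061255  -1.44068179] [-0.01258032  0.02072973 -0.01500492] 18.538339453415038 [-1.e+00  3.e-04 -3.e-04]
```

View pics/wac.png

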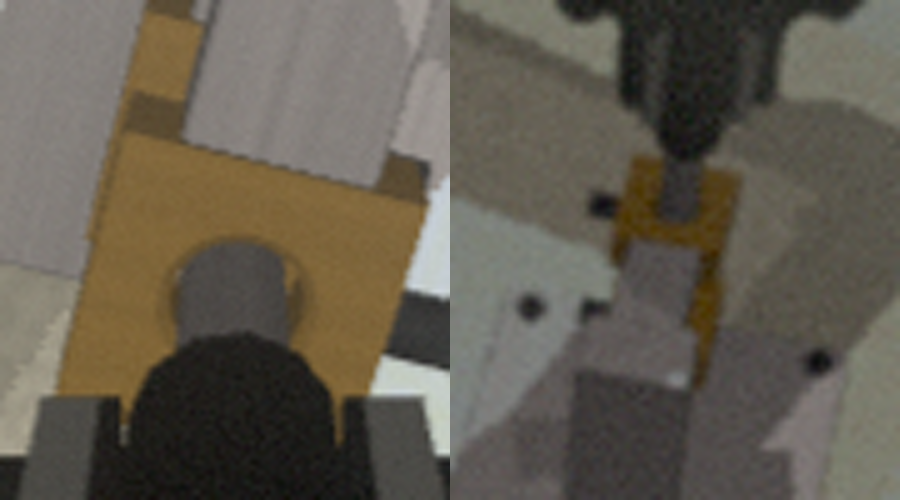

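View pics/qa0.png

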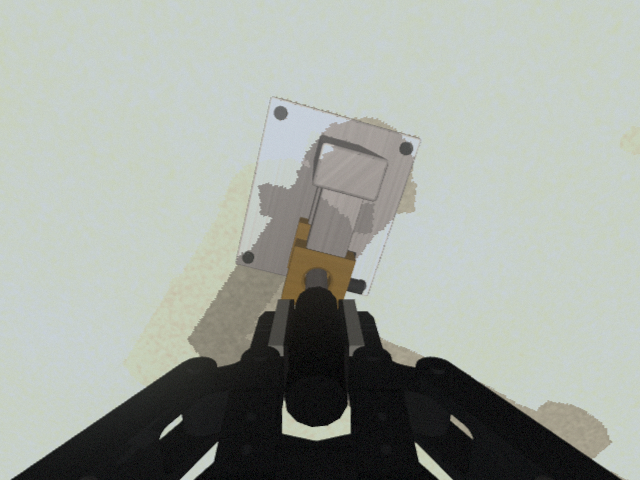

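View pics/qa1.png

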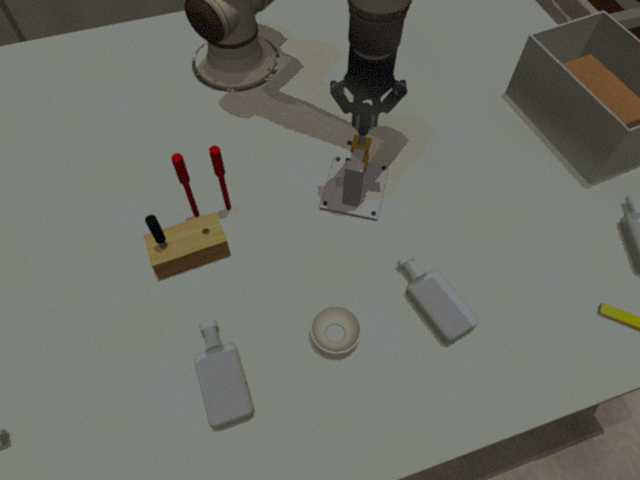

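Request:
apply_moves:
  targets: "0.5 0 0.4 0 1; 0.5 0 0.4 0 1; 0.5 0 0.4 0 1; 0.5 0 0.4 0 1; 0.5 0 0.4 0 1; 0.5 0 0.4 0 1"

```text
clock: 12.62
position: [451.0, 149.5, 164.3]
ee_rot: [0.57, 0.418, -0.57, 0.418]
contact_force: [0.6, 0.4, -0.8]
gripper_width: 18.3
```

Run:
```python
from h import *
st=status.read_state();print(st['clock'],st['position'],st['contact_force'],st['wrist_torque'],st['gripper_width'],np.abs(st['joint_vel']).max())
s0=ld('s4')['img'].astype(int);s1=ld('qa1')['img'].astype(int)
for n,(x,y,w,h) in dict(short=(140,205,30,50),flA=(190,315,70,115),flB=(395,255,85,90),dish=(305,300,60,60)).items(): print(n,np.abs(s0-s1)[y:y+h,x:x+w].mean())
print(job.job_done())
```

```text
12.6167 [451.04274148 149.52175252 164.33379302] [ 0.62627837  0.35416448 -0.82597068] [ 0.01797991 -0.00517752  0.04689136] 18.330430833338244 0.0020543659217850353
short 6.636888888888889
flA 4.623105590062112
flB 4.638954248366013
dish 4.584351851851852
the job is handed in; nothing more can be done
None
```

I lifted the long rod out of the stand by its black grip and lowered it through the upper and then the lower brass bushing. I handed in at 12.6 s with the gripper still holding it and the rod upright.

**Foot height:** about 32–34 mm above the table, close to mid-gap. I worked this out from the tool height, because the foot is hidden from the cameras there. The grip edge sat on the same image row before and after threading, so the rod did not slip.

**Contact with the mount:** none seen. The measured force stayed within about 1–2 N, roughly the rod's own weight, the whole way down. The arm was still at hand-in.

**Centring:** the last wrist picture showed the rod about 0.6 mm to one side of the upper hole, against 1.5 mm of clearance. I then shifted it 0.4 mm towards the middle and did not take another picture.

**Disagreement in the checks:** while lining up, different sightings of where the rod stood relative to the hole, across the wrist and scene views, differed by about 2–3 mm along one axis. I relied on the wrist view of the hole, and the rod went in without touching.

**Other objects:** the short rod, flasks and dish looked unmoved in the scene picture. Comparing pictures from just after the lift and after threading gave differences of about 4.6 grey levels for the flasks and dish and 6.6 for the short rod. I took that as noise and shadow and did not measure their positions.

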